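Shut the watering station's isolator, then change over its selector

ROBOT

A 6-joint arm with a two-finger parallel gripper is mounted at the origin on the work surface. World frame = base frame: x ahead of the robot, y to its left, z up, the work surface at z = 0. Lengths are in m, angles in rad, forces in N, time in s.
With the tool pointing down it reaches from about 0.35 to 0.975 m from the base axis. Payload 4.9 kg.
Tool frame: the origin (TCP) lies between the finger pads; the fingertips stand 14 mm ahead of it and the grasp point (between the pads) lies 5 mm behind it (manip.tcp_to_tips is the distance from the TCP to the fingertips, in m); z points along the fingers, y is the line along which they close (so a half turn about z gives the same grasp; the last joint's range is limited). The gripper opens to 85 mm and grips with 20 to 120 N. Pads are 22 mm wide; open, the fingers measure 114 mm over their backs; the gripper's body (76 mm by 85 mm) begins 54 mm behind the grasp point. The pads swing forward as they close: fully open they stand 13 mm farther back than shut.
Start: joints at [-1.443, 0.053, 1.613, -0, 1.476, -0.119], TCP at [0.153, -0.606, 0.225] pointing down, gripper open.
Joint ranges: [-3.01, 3.01], [-1.01, 2.22], [0.06, 2.58], [-1.02, 4.17], [0.09, 2.62], [-3.14, 3.14]. Speed limits (rad/s): [2.57, 2.57, 3.14, 3.14, 3.14, 3.14].

INTERFACE

Orientations are given as a unit quaternion [w, x, y, z].
In Python, from plant import manip gives the robot as it stands.
- The arm moves only by the tool servo_tool, never from a script. Its argument "moves" is a list that holds one entry, the list of rows, each a list of 7 numbers: the shift along the tool's x, y, z in mm, then the turn, a rotation vector about the tool's x, y, z in degrees, then the finger opening in mm, from 0 to 85.4. In form: [[[x, y, z, ax, ay, az, fingers], ...]]. A call has 1 to 12 rows; each row shifts and turns the commanded pose from where the row before left it, along the tool's axes as they then stand; what a row does not reach is not made up. A row lasts 1/8 s, in which the tool goes at most 62.5 mm and 10.7 degrees, less where a joint would pass 70% of its speed; a pose out of reach is approached as far as the arm can. A call with a gripper value outside its range is refused whole. The fingers move at their own pace and stop on an object; the grip force is fixed at half the most. Time passes only in rows, so rows that do not move let the fingers close. It gives the time, the measured TCP pose, the force, the opening and the grip force at its end, in the units of the state.
- manip.state(): the state, without advancing time (a new reading comes with each control period).
- manip.grab_frame(name): name is "scene" or "top" or "wrist"; returns a dict with "image" (480x640x3 uint8, blue, green, red), "mtx" (3x3 intrinsics, pixels), "eye" and "rotation" of the camera in the world. Camera axes: x right, y down, z forward; pixel columns grow to the right and rows downward; lengths in m; the calibration is good to about 2 mm. A picture is of the moment at which its call begins. There is no depth.
- manip.job_done(): hands the job in; it is judged then, once.
The state is a dict: "time": time; "joint_pos": joint angles; "joint_vel": joint speeds; "joint_efforts": joint torques, N m; "tool_pos": TCP position; "tool_rot": TCP orientation; "contact_force": force on the tool from outside, world axes, zero at the start; "ft_torque": the same for the moment, N m; "gripper_width": opening from 0.0 (shut) to 1.0 (fully open); "grasp_force": force on a finger pad.
Only numpy, scipy, OpenCV 4.12 (cv2) and the standard library are available. Lean on these libraries where they do the work, as an engineer would, in place of code of your own. Each camera call takes 0.05 s, during which the arm holds its last target. There are 200 camera calls.

TASK

On the plant-watering station, swing the long isolator lever clockwise until it is fully home on its inner stop; only then is the wing-shaped selector freed. Then turn the selector clockwise to its far stop, so that its nose is at the right-hand mark, and let go. Do it gently, feeling for the stops and never straining either control against a stop or against the lock, and leave the plant, cup and spoon where they are.

Things in the scene. Friction and masses are not known exactly. Their poses are not given: they have to be found in the camera images.
- station: Fixed watering station: a grey box 210 mm (its x) by 270 mm (its y), 80 mm high, white deck on top. Origin: centre of its underside, z up; its -x side faces the robot at yaw 0. Isolator axis at x 0, y +54 mm, selector axis at x 0, y -54 mm, both upright. The hidden stops and lock are strained by more than about 1.6 N m on either control beyond its drag (22 N in all at the post).
- iso_axis (a point): Point on the isolator's upright turning axis, 45 mm above the deck (125 mm above the table), level with iso_grip.
- iso_grip (a point): Centre of the isolator's upright black round post, 18 mm across, 50 mm tall (18 to 68 mm above the deck), fixed at the end of a flat steel lever, 90 mm from the turning axis. It can be pinched from above or pushed from the side.
- iso (a joint): Isolator lever's turn, rad, clockwise from above; at 0 it points along the station's +y. Starts at 0 to 0.15. Drags about 0.4 N m (4 to 5 N at the post). Its hidden cam is fitted at an unknown offset, so the hard stop (home) lies anywhere from 1.1 to 1.6: no reading or picture tells, it must be felt. The lock frees the selector only within about 0.08 of that stop. With the selector over, it is locked.
- sel_grip (a point): Centre of the selector's wing grip, on its upright axis, 30 mm above the deck (110 mm above the table). The wing is a black bar 14 mm thick, about 56 mm long, its top 45 mm and its underside 8 mm above the deck. This point's x axis runs along the wing towards its narrow nose; grip it across (along y).
- sel (a joint): Selector's turn, rad, clockwise from above; at 0 its nose points 29 degrees left of the station's +x. Starts at -0.3 to 0. Drags about 0.15 N m. While the isolator is not home it meets the lock at about 0.1; freed, it turns on to its hard stop at about 0.98 (nose 28 degrees right of the station's +x).
- potted_plant: Bystander: leafy plant in a loose terracotta pot, 80 mm across and 80 mm tall, leaves to about 160 mm; origin at the centre of its underside.
- paper_cup: Bystander: loose white paper cup, 74 mm across, 85 mm tall; origin at the centre of its underside.
- spoon: Bystander: loose steel spoon with a wooden handle, 170 mm long, lying on the table beyond the station.

How it is judged:
By the outcome, as a careful person would: the job done as asked, in the order asked, and still so for the second after the job is handed in, with the robot touching nothing.
It also fails if it takes over 72 s, if anything falls off the work surface, if the arm or the gripper's body presses on something with over 40 N, if the wrist force passes 120 N, or if a joint passes its speed limit or range.

## Working session

There is one attempt and no reset: what is moved stays moved. The work goes in short steps, Python scripts to look and compute and a tool call to move; the robot and the scene stay as the last step left them, time stands still between calls to the robot, and variables do not carry over. Pictures are saved under pics/ and viewed, at most 10 in all, crops included, and the job is handed in when it is done.

Besides the shell and the picture viewer there is one more tool, called after "Call:" in YAML: its name, and indented under it one key for each argument. servo_tool: Moves the arm, as the interface text tells. Its arguments: {"type":"object","properties":{"moves":{"type":"array"}},"required":["moves"]}

```bash
mkdir -p pics; ls
python3 - <<'E'
from plant import manip
import cv2,json
s=manip.state();print(s)
for n in ("top","scene"):
    f=manip.grab_frame(n);cv2.imwrite(f"pics/{n}0.png",f["image"]);print(n,f["mtx"],f["eye"],f["rotation"])
E
```

```text
pics
{'time': 0.0, 'joint_pos': array([-1.44298395e+00,  5.33641044e-02,  1.61429023e+00,  3.22843651e-05,
        1.47601289e+00, -1.19011004e-01]), 'joint_vel': array([ 0.00021667,  0.00041209, -0.00063252,  0.00128848,  0.00141641,
        0.00084891]), 'joint_efforts': array([ 3.49171478e-04, -3.93669283e+01, -3.70179391e+01, -9.88641233e-06,
        6.91876077e-03, -9.69412497e-07]), 'tool_pos': array([ 0.1526239 , -0.60542085,  0.2234608 ]), 'tool_rot': array([-1.03734689e-03,  9.92394094e-01,  1.23097062e-01,  1.15032195e-05]), 'contact_force': array([ 0.43018017, -0.59643958,  0.17566236]), 'ft_torque': array([ 0.00797278, -0.0094943 ,  0.01055872]), 'grasp_force': 0.0, 'gripper_width': 0.9997214887664424}
top [[454.73966677   0.         321.59892879]
 [  0.         454.73966677 236.17130763]
 [  0.           0.           1.        ]] [0.44758119 0.00911068 1.0305324 ] [-0.0433959   0.70601949 -0.70527304  0.0473625 ]
scene [[480.34859024   0.         315.6538812 ]
 [  0.         480.34859024 241.06142485]
 [  0.           0.           1.        ]] [ 1.26861495 -0.19691687  0.7090215 ] [-0.33174367  0.72258634  0.5528304  -0.24938659]
```

View pics/top0.png

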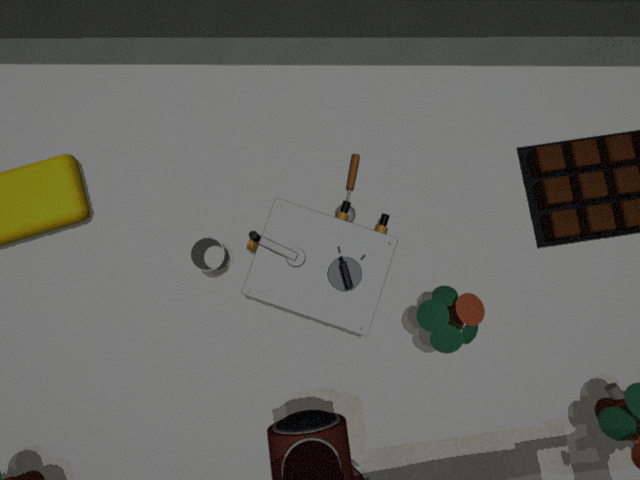

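View pics/scene0.png

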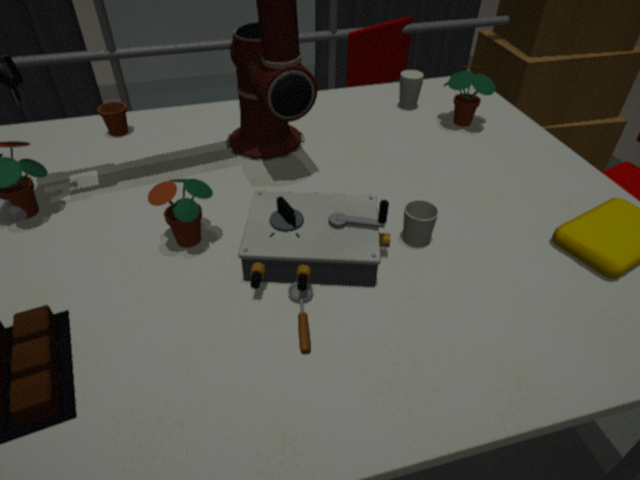

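The top view shows the deck with corners near (276,198), (398,238), (365,335) and (242,293). The isolator pivot is at (296,257), its post top at (254,236), and the selector disc at (345,273) with its nose up-left at about (342,258). The cup is at (210,255), left of the post, and the plant is at (447,320).

```bash
cat > h.py <<'E'
import numpy as np, cv2
from scipy.spatial.transform import Rotation as R
def rot(q): return R.from_quat(np.roll(q,-1))
def cast(f,uv,z):
    q=f["rotation"]; M=rot(q) if np.size(q)==4 else R.from_matrix(q)
    d=M.apply(np.linalg.inv(f["mtx"])@[uv[0],uv[1],1]); e=np.array(f["eye"])
    return e+d*(z-e[2])/d[2]
def proj(f,p):
    c=rot(f["rotation"]).inv().apply(np.array(p)-f["eye"]); c=f["mtx"]@c; return c[:2]/c[2]
E
python3 - <<'E'
from h import *
from plant import manip
f=manip.grab_frame("top"); im=f["image"]
C=np.array([cast(f,p,.08)[:2] for p in [(276,198),(398,238),(365,335),(242,293)]])
print(C.round(4)); c=C.mean(0)
print(c, [np.linalg.norm(C[i]-C[i-1]).round(4) for i in range(4)])
ex=(C[0]+C[1]-C[2]-C[3]);ey=(C[0]+C[3]-C[1]-C[2])
yaw=[np.arctan2(ex[1],ex[0]),np.arctan2(-ey[0],ey[1])];print("yaw",yaw)
print("isoaxis",cast(f,(296,257),.09)[:2],"sel",cast(f,(345,273),.085)[:2],"post",cast(f,(254,236),.148)[:2])
print("cup",cast(f,(210,255),.04), "plant",cast(f,(447,320),.1))
y=np.mean(yaw);A=np.array([[np.cos(y),-np.sin(y)],[np.sin(y),np.cos(y)]])
print("pred",c+A@[0,.054],c+A@[0,-.054])
cv2.imwrite("pics/crop.png",cv2.resize(im[180:350,180:420],None,fx=3.3,fy=3.3,interpolation=cv2.INTER_CUBIC))
E
```

```text
[[ 0.6522  0.101 ]
 [ 0.5667 -0.1573]
 [ 0.3661 -0.0854]
 [ 0.4514  0.1687]]
[0.50907739 0.00674819] [np.float64(0.2119), np.float64(0.272), np.float64(0.2131), np.float64(0.268)]
yaw [np.float64(-0.3347664121733999), np.float64(-0.321788235560143)]
isoaxis [0.52545304 0.05689222] sel [ 0.49269885 -0.04478472] post [0.56171448 0.13636964]
cup [0.5337483  0.24703105 0.04      ] plant [ 0.39751606 -0.24931623  0.1       ]
pred [0.52648768 0.05786455] [ 0.49166709 -0.04436816]
```

View pics/crop.png

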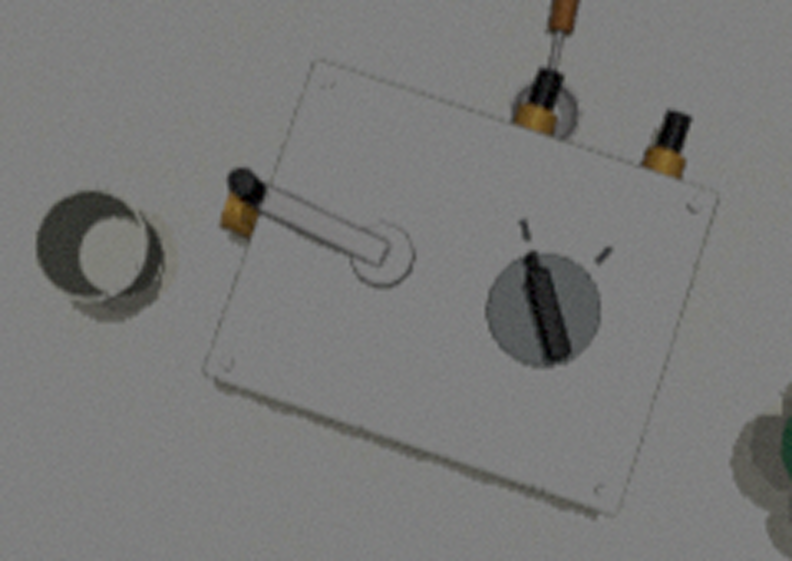

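Crop: the post top is at crop (243,183). The wing nose is at (530,255) and its tail at (560,355), so sel is about -0.1 and iso about 0.1. Next I move to above the post.

Call:
servo_tool:
  moves:
    - [[24,-26,-4,0,0,0,85],[24,-26,-4,0,0,0,85],[24,-26,-4,0,0,0,85],[24,-26,-4,0,0,0,85],[24,-26,-4,0,0,0,85],[24,-26,-4,0,0,0,85],[24,-26,-4,0,0,0,85],[24,-26,-4,0,0,0,85],[24,-26,-4,0,0,0,85],[24,-26,0,0,0,0,85],[24,-26,0,0,0,0,85],[24,-26,0,0,0,0,85]]

```text
time: 1.65
tool_pos: [0.356, -0.2319, 0.2604]
tool_rot: [-0.0, 0.992, 0.123, -0.0]
contact_force: [0.8, -0.2, 0.6]
gripper_width: 1.0
grasp_force: 0.0
```

Call:
servo_tool:
  moves:
    - [[24,-26,0,0,0,0,60],[24,-26,0,0,0,0,60],[24,-26,0,0,0,0,60],[24,-26,0,0,0,0,60],[24,-26,0,0,0,0,60],[24,-26,0,0,0,0,50],[24,-26,0,0,0,0,50],[24,-26,0,0,0,0,45],[24,-26,0,0,0,0,45],[24,-26,0,0,0,0,45],[24,-26,0,0,0,0,45],[24,-26,0,0,0,0,45]]

```text
time: 3.15
tool_pos: [0.559, 0.1409, 0.2603]
tool_rot: [0.0, 0.992, 0.123, -0.0]
contact_force: [0.1, -0.3, 0.3]
gripper_width: 0.53
grasp_force: 0.0
```

Call:
servo_tool:
  moves:
    - [[0,0,0,0,0,-8.6,45],[0,0,0,0,0,-8.6,45],[0,0,0,0,0,-8.6,45],[0,0,0,0,0,-8.6,45],[0,0,0,0,0,-8.6,45],[0,0,0,0,0,-8.6,45],[0,0,0,0,0,0,45]]

```text
time: 4.03
tool_pos: [0.5586, 0.1397, 0.2603]
tool_rot: [-0.0, 0.84, 0.542, -0.0]
contact_force: [-0.1, 0.7, -0.8]
gripper_width: 0.53
grasp_force: 0.0
```

```bash
cat >> h.py <<'E'
AX=np.array([.5265,.0578]); SEL=np.array([.492,-.0444]); YAW=-.328
def info(s):
    T=rot(s["tool_rot"]).as_matrix(); p=s["tool_pos"]
    print("t",round(s["time"],2),"p",p.round(4),"xang",np.degrees(np.arctan2(T[1,0],T[0,0])).round(2),"tilt",T[:2,2].round(3),
      "Ftool",(T.T@s["contact_force"]).round(2),"tq",s["ft_torque"].round(2),"w",round(s["gripper_width"]*85.4,1),"gf",round(s["grasp_force"],1))
    d=p[:2]-AX; print("r",np.linalg.norm(d).round(4),"iso",(np.pi/2+YAW-np.arctan2(d[1],d[0])).round(3))
    return T,p
E
python3 - <<'E'
from h import *
from plant import manip
s=manip.state();T,p=info(s)
f=manip.grab_frame("wrist");cv2.imwrite("pics/w1.png",f["image"])
t=np.array([.5617,.1364,.148]); print("to post in tool mm",(T.T@(t-p)*1000).round(1),"pred px",proj(f,t),proj(f,[*AX,.09]))
E
```

```text
t 4.03 p [0.5586 0.1397 0.2603] xang 65.64 tilt [-0.001 -0.   ] Ftool [ 0.62 -0.43  0.78] tq [ 0.01 -0.02 -0.03] w 45.2 gf 0.0
r 0.088 iso 0.045
to post in tool mm [ -1.7   4.3 112.3] pred px [325.48534201 243.49178931] [324.71357833 309.12679595]
```

View pics/w1.png

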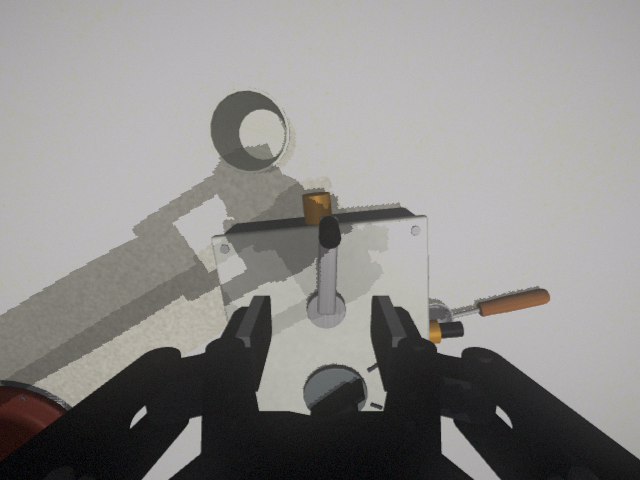

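The wrist view shows the post top at about (330,228), the pivot at (326,310), and the cup well clear at (250,130).

Run:
```python
from h import *
from plant import manip
s=manip.state();T,p=info(s)
f=manip.grab_frame("wrist");im=f["image"]
m=(im.max(2)<50).astype(np.uint8);m[255:]=0;m[:, :315]=0;m[:,345:]=0
print(np.argwhere(m).min(0),np.argwhere(m).max(0))
for uv in [(330,224)]: 
    t=cast(f,uv,.148);d=t[:2]-AX;print(t,np.linalg.norm(d),np.pi/2+YAW-np.arctan2(d[1],d[0]),(T.T@(t-p)*1000).round(1))
print(cast(f,(326,310),.09))
for iso in (.05,.08,.1):
    a=np.pi/2+YAW-iso; print(iso,proj(f,[*(AX+.09*np.array([np.cos(a),np.sin(a)])),.148]))
```

```text
t 4.08 p [0.5586 0.1398 0.2603] xang 65.59 tilt [-0.001 -0.   ] Ftool [-0.7   0.55  0.12] tq [ 0.02  0.04 -0.03] w 45.1 gf 0.0
r 0.088 iso 0.045
[216 319] [247 340]
[0.57135611 0.14928437 0.148     ] 0.10188944659725208 0.1278691868946893 [ 14.    7.7 112.3]
[0.52727508 0.05636014 0.09      ]
0.05 [320.50132259 238.86457806]
0.08 [323.93527487 238.75893785]
0.1 [326.22585536 238.7438188 ]
```

Call:
servo_tool:
  moves:
    - [[2,6,15,0,0,0,45],[0,0,15,0,0,0,45],[0,0,15,0,0,0,45],[0,0,15,0,0,0,45],[0,0,15,0,0,0,45],[0,0,15,0,0,0,45],[0,0,15,0,0,0,45],[0,0,15,0,0,0,45],[0,0,10,0,0,0,45],[0,0,10,0,0,0,45],[0,0,0,0,0,0,45]]

```text
time: 5.5
tool_pos: [0.5645, 0.1391, 0.1197]
tool_rot: [-0.0, 0.84, 0.543, -0.001]
contact_force: [0.4, 0.0, 0.9]
gripper_width: 0.523
grasp_force: 0.0
```

Run:
```python
from h import *
from plant import manip
info(manip.state())
f=manip.grab_frame("wrist");cv2.imwrite("pics/w2.png",f["image"])
```

```text
t 5.5 p [0.5645 0.1391 0.1197] xang 65.74 tilt [-0.002 -0.   ] Ftool [ 0.19  0.4  -0.92] tq [-0.01 -0.   -0.02] w 44.7 gf 0.0
r 0.0897 iso 0.11
```

View pics/w2.png

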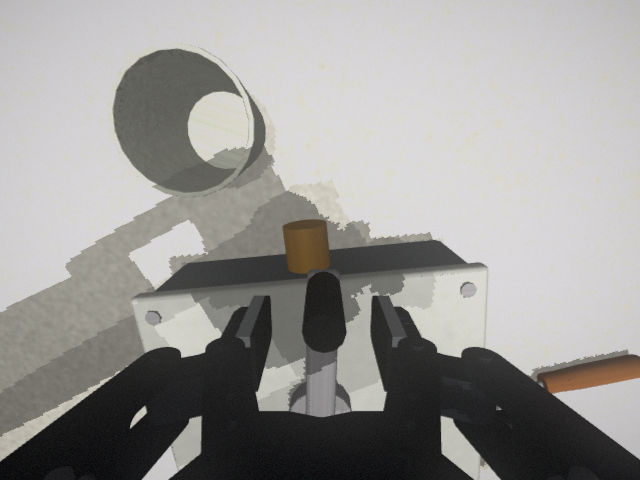

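The post is at (324,310), centred between the pads at columns 268 and 372. I narrow the opening and start the swing.

Call:
servo_tool:
  moves:
    - [[0,0,0,0,0,0,30],[0,0,0,0,0,0,30],[0,0,0,0,0,0,30],[-0.06,3.14,0,0,0,2,30],[-0.06,3.14,0,0,0,2,30],[-0.06,3.14,0,0,0,2,30],[-0.06,3.14,0,0,0,2,30],[-0.06,3.14,0,0,0,2,30],[-0.06,3.14,0,0,0,2,30],[-0.06,3.14,0,0,0,2,30],[-0.06,3.14,0,0,0,2,30],[0,0,0,0,0,0,30]]

```text
time: 7.05
tool_pos: [0.5866, 0.1254, 0.1207]
tool_rot: [0.0, 0.907, 0.42, 0.0]
contact_force: [-2.9, 1.0, 1.4]
gripper_width: 0.35
grasp_force: 1.2
```

Run:
```python
from h import *
from plant import manip
info(manip.state())
```

```text
t 7.05 p [0.5866 0.1254 0.1207] xang 49.7 tilt [ 0.001 -0.   ] Ftool [-1.1  -2.81 -1.37] tq [0.09 0.46 0.06] w 29.9 gf 1.2
r 0.0905 iso 0.399
```

Call:
servo_tool:
  moves:
    - [[-0.12,4.71,0,0,0,3,30],[-0.12,4.71,0,0,0,3,30],[-0.12,4.71,0,0,0,3,30],[-0.12,4.71,0,0,0,3,30],[-0.12,4.71,0,0,0,3,30],[-0.12,4.71,0,0,0,3,30],[-0.12,4.71,0,0,0,3,30],[-0.12,4.71,0,0,0,3,30],[-0.12,4.71,0,0,0,3,30],[-0.12,4.71,0,0,0,3,30],[-0.12,4.71,0,0,0,3,30]]

```text
time: 8.43
tool_pos: [0.614, 0.0835, 0.1203]
tool_rot: [-0.001, 0.989, 0.145, -0.0]
contact_force: [-4.0, 2.9, 0.2]
gripper_width: 0.35
grasp_force: 2.1
```

Run:
```python
from h import *
from plant import manip
info(manip.state())
f=manip.grab_frame("wrist");cv2.imwrite("pics/w3.png",f["image"])
```

```text
t 8.43 p [0.614  0.0835 0.1203] xang 16.65 tilt [-0.001  0.001] Ftool [-3.03 -3.95 -0.18] tq [0.52 0.66 0.05] w 29.9 gf 2.1
r 0.0912 iso 0.957
```

View pics/w3.png

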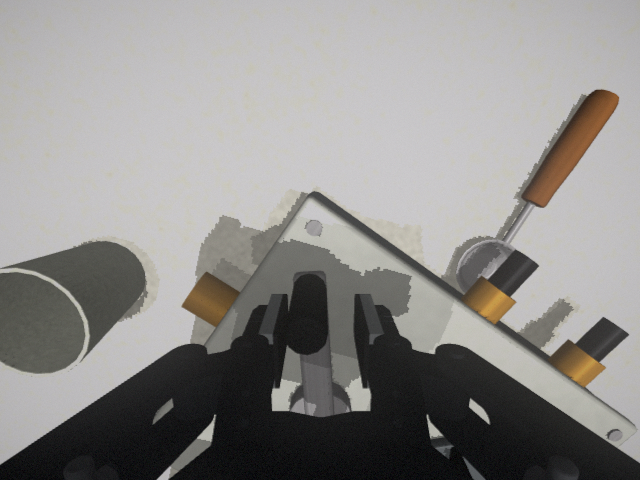

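The post at (310,310) rests on the left pad, with only drag felt. From here I feel for the stop in small steps.

Call:
servo_tool:
  moves:
    - [[-0.06,3.14,0,0,0,2,30],[-0.06,3.14,0,0,0,2,30],[-0.06,3.14,0,0,0,2,30],[0,0,0,0,0,0,30]]

```text
time: 8.98
tool_pos: [0.6164, 0.0741, 0.1203]
tool_rot: [-0.0, 0.996, 0.094, -0.0]
contact_force: [-3.8, 3.1, -0.0]
gripper_width: 0.352
grasp_force: 1.6
```

Run:
```python
from h import *
from plant import manip
info(manip.state())
```

```text
t 8.97 p [0.6164 0.0741 0.1203] xang 10.78 tilt [-0.  0.] Ftool [-3.2  -3.76  0.01] tq [0.43 0.43 0.04] w 30.0 gf 1.6
r 0.0914 iso 1.064
```

Call:
servo_tool:
  moves:
    - [[-0.02,1,0,0,0,0.65,30],[-0.02,1,0,0,0,0.65,30]]

```text
time: 9.22
tool_pos: [0.6167, 0.0722, 0.1204]
tool_rot: [-0.0, 0.997, 0.082, -0.0]
contact_force: [-3.1, 3.2, -1.1]
gripper_width: 0.351
grasp_force: 2.1
```

Run:
```python
from h import *
from plant import manip
info(manip.state())
```

```text
t 9.22 p [0.6167 0.0722 0.1204] xang 9.43 tilt [-0.  0.] Ftool [-2.52 -3.66  1.08] tq [0.65 0.51 0.02] w 30.0 gf 2.1
r 0.0913 iso 1.085
```

Call:
servo_tool:
  moves:
    - [[-0.02,1,0,0,0,0.65,30],[-0.02,1,0,0,0,0.65,30]]

```text
time: 9.48
tool_pos: [0.617, 0.07, 0.1204]
tool_rot: [-0.0, 0.997, 0.071, -0.0]
contact_force: [-2.9, 4.1, -1.6]
gripper_width: 0.35
grasp_force: 2.1
```

Call:
servo_tool:
  moves:
    - [[-0.02,1,0,0,0,0.65,30],[-0.02,1,0,0,0,0.65,30]]

```text
time: 9.72
tool_pos: [0.6173, 0.0679, 0.1205]
tool_rot: [-0.0, 0.998, 0.059, -0.0]
contact_force: [-2.4, 4.0, -3.4]
gripper_width: 0.355
grasp_force: 2.1
```

Call:
servo_tool:
  moves:
    - [[-0.02,1,0,0,0,0.65,30],[-0.02,1,0,0,0,0.65,30]]

```text
time: 9.98
tool_pos: [0.6174, 0.0658, 0.1205]
tool_rot: [-0.0, 0.999, 0.048, -0.0]
contact_force: [-1.4, 3.2, -2.2]
gripper_width: 0.351
grasp_force: 2.1
```

Call:
servo_tool:
  moves:
    - [[-0.02,1,0,0,0,0.65,30],[-0.02,1,0,0,0,0.65,30]]

```text
time: 10.22
tool_pos: [0.6177, 0.0639, 0.1207]
tool_rot: [-0.0, 0.999, 0.037, 0.0]
contact_force: [-2.2, 4.6, -3.3]
gripper_width: 0.354
grasp_force: 2.1
```

Call:
servo_tool:
  moves:
    - [[-0.02,1,0,0,0,0.65,30],[-0.02,1,0,0,0,0.65,30]]

```text
time: 10.48
tool_pos: [0.6178, 0.0618, 0.1207]
tool_rot: [-0.0, 1.0, 0.025, 0.0]
contact_force: [-0.7, 3.6, -3.4]
gripper_width: 0.35
grasp_force: 2.1
```

Call:
servo_tool:
  moves:
    - [[-0.02,1,0,0,0,0.65,30],[-0.02,1,0,0,0,0.65,30]]

```text
time: 10.72
tool_pos: [0.6179, 0.0599, 0.1207]
tool_rot: [-0.0, 1.0, 0.014, 0.0]
contact_force: [-1.5, 4.8, -3.4]
gripper_width: 0.348
grasp_force: 2.1
```

Call:
servo_tool:
  moves:
    - [[-0.02,1,0,0,0,0.65,30],[-0.02,1,0,0,0,0.65,30]]

```text
time: 10.98
tool_pos: [0.6179, 0.0578, 0.1208]
tool_rot: [-0.0, 1.0, 0.003, 0.0]
contact_force: [-2.5, 3.6, -2.8]
gripper_width: 0.353
grasp_force: 2.2
```

Call:
servo_tool:
  moves:
    - [[-0.02,1,0,0,0,0.65,30],[-0.02,1,0,0,0,0.65,30]]

```text
time: 11.22
tool_pos: [0.6179, 0.0559, 0.1208]
tool_rot: [-0.0, 1.0, -0.009, 0.0]
contact_force: [-1.4, 3.4, -3.4]
gripper_width: 0.351
grasp_force: 2.2
```

Call:
servo_tool:
  moves:
    - [[-0.02,1,0,0,0,0.65,30],[-0.02,1,0,0,0,0.65,30]]

```text
time: 11.48
tool_pos: [0.6178, 0.0539, 0.1208]
tool_rot: [-0.0, 1.0, -0.02, 0.0]
contact_force: [-0.2, 4.6, -3.3]
gripper_width: 0.349
grasp_force: 2.2
```

Call:
servo_tool:
  moves:
    - [[-0.02,1,0,0,0,0.65,30],[-0.02,1,0,0,0,0.65,30]]

```text
time: 11.72
tool_pos: [0.6177, 0.0518, 0.1208]
tool_rot: [-0.0, 1.0, -0.031, 0.0]
contact_force: [-0.8, 5.1, -3.4]
gripper_width: 0.356
grasp_force: 2.2
```

Call:
servo_tool:
  moves:
    - [[-0.02,1,0,0,0,0.65,30],[-0.02,1,0,0,0,0.65,30]]

```text
time: 11.98
tool_pos: [0.6175, 0.0499, 0.1208]
tool_rot: [-0.0, 0.999, -0.043, 0.0]
contact_force: [-0.8, 4.5, -3.5]
gripper_width: 0.353
grasp_force: 2.2
```

Call:
servo_tool:
  moves:
    - [[-0.02,1,0,0,0,0.65,30],[-0.02,1,0,0,0,0.65,30]]

```text
time: 12.22
tool_pos: [0.6173, 0.0478, 0.1208]
tool_rot: [-0.0, 0.999, -0.054, 0.0]
contact_force: [-0.0, 4.1, -2.3]
gripper_width: 0.352
grasp_force: 2.2
```

Call:
servo_tool:
  moves:
    - [[-0.02,1,0,0,0,0.65,30],[-0.02,1,0,0,0,0.65,30]]

```text
time: 12.48
tool_pos: [0.617, 0.0459, 0.1208]
tool_rot: [-0.0, 0.998, -0.065, 0.0]
contact_force: [0.5, 4.5, -3.2]
gripper_width: 0.353
grasp_force: 2.2
```

Call:
servo_tool:
  moves:
    - [[-0.02,1,0,0,0,0.65,30],[-0.02,1,0,0,0,0.65,30]]

```text
time: 12.72
tool_pos: [0.6167, 0.0439, 0.1208]
tool_rot: [-0.0, 0.997, -0.077, 0.0]
contact_force: [1.0, 4.7, -2.9]
gripper_width: 0.352
grasp_force: 2.2
```

Call:
servo_tool:
  moves:
    - [[-0.02,1,0,0,0,0.65,30],[-0.02,1,0,0,0,0.65,30]]

```text
time: 12.98
tool_pos: [0.6164, 0.0419, 0.1208]
tool_rot: [-0.0, 0.996, -0.088, 0.0]
contact_force: [1.6, 3.7, -3.2]
gripper_width: 0.353
grasp_force: 2.3
```

Call:
servo_tool:
  moves:
    - [[-0.02,1,0,0,0,0.65,30],[-0.02,1,0,0,0,0.65,30]]

```text
time: 13.22
tool_pos: [0.616, 0.04, 0.1208]
tool_rot: [-0.0, 0.995, -0.099, 0.0]
contact_force: [1.3, 4.1, -3.0]
gripper_width: 0.355
grasp_force: 2.3
```

Call:
servo_tool:
  moves:
    - [[-0.02,1,0,0,0,0.65,30],[-0.02,1,0,0,0,0.65,30]]

```text
time: 13.48
tool_pos: [0.6155, 0.038, 0.1207]
tool_rot: [0.0, 0.994, -0.111, 0.0]
contact_force: [1.7, 4.8, -3.2]
gripper_width: 0.353
grasp_force: 2.3
```

Call:
servo_tool:
  moves:
    - [[-0.02,1,0,0,0,0.65,30],[-0.02,1,0,0,0,0.65,30]]

```text
time: 13.72
tool_pos: [0.615, 0.0361, 0.1208]
tool_rot: [0.0, 0.993, -0.122, 0.0]
contact_force: [2.3, 5.1, -3.1]
gripper_width: 0.353
grasp_force: 2.3
```

Call:
servo_tool:
  moves:
    - [[-0.02,1,0,0,0,0.65,30],[-0.02,1,0,0,0,0.65,30]]

```text
time: 13.98
tool_pos: [0.6145, 0.0341, 0.1208]
tool_rot: [-0.0, 0.991, -0.133, 0.0]
contact_force: [2.5, 3.4, -3.1]
gripper_width: 0.354
grasp_force: 2.3
```

Call:
servo_tool:
  moves:
    - [[-0.02,1,0,0,0,0.65,30],[-0.02,1,0,0,0,0.65,30]]

```text
time: 14.22
tool_pos: [0.6139, 0.0322, 0.1208]
tool_rot: [-0.0, 0.99, -0.144, 0.0]
contact_force: [2.9, 4.0, -2.4]
gripper_width: 0.35
grasp_force: 2.4
```

Call:
servo_tool:
  moves:
    - [[-0.02,1,0,0,0,0.65,30],[-0.02,1,0,0,0,0.65,30]]

```text
time: 14.48
tool_pos: [0.6133, 0.0303, 0.1208]
tool_rot: [0.0, 0.988, -0.156, 0.0]
contact_force: [3.6, 4.2, -3.8]
gripper_width: 0.351
grasp_force: 2.4
```

Call:
servo_tool:
  moves:
    - [[-0.02,1,0,0,0,0.65,30],[-0.02,1,0,0,0,0.65,30]]

```text
time: 14.72
tool_pos: [0.6127, 0.0284, 0.1208]
tool_rot: [0.0, 0.986, -0.167, 0.0]
contact_force: [3.0, 4.2, -4.1]
gripper_width: 0.352
grasp_force: 2.4
```

Call:
servo_tool:
  moves:
    - [[-0.02,1,0,0,0,0.65,30],[-0.02,1,0,0,0,0.65,30]]

```text
time: 14.98
tool_pos: [0.612, 0.0265, 0.1208]
tool_rot: [0.0, 0.984, -0.178, 0.0]
contact_force: [2.7, 4.1, -3.1]
gripper_width: 0.352
grasp_force: 2.4
```

Call:
servo_tool:
  moves:
    - [[-0.02,1,0,0,0,0.65,30],[-0.02,1,0,0,0,0.65,30]]

```text
time: 15.22
tool_pos: [0.6113, 0.0249, 0.1208]
tool_rot: [-0.0, 0.982, -0.189, 0.0]
contact_force: [3.8, 4.5, -3.4]
gripper_width: 0.352
grasp_force: 3.3
```

The pad force rose and the travel shortened, so I take half steps.

Call:
servo_tool:
  moves:
    - [[0,0,0,0,0,0,30],[-0.01,0.7,0,0,0,0.45,30],[0,0,0,0,0,0,30]]

```text
time: 15.6
tool_pos: [0.6111, 0.0247, 0.1208]
tool_rot: [-0.001, 0.981, -0.193, 0.0]
contact_force: [3.8, 5.7, -4.2]
gripper_width: 0.346
grasp_force: 3.5
```

Run:
```python
from h import *
from plant import manip
info(manip.state())
```

```text
t 15.6 p [0.6111 0.0247 0.1208] xang -22.23 tilt [0.001 0.001] Ftool [ 1.36 -6.75  4.21] tq [ 0.95 -0.62 -0.01] w 29.5 gf 3.5
r 0.0909 iso 1.616
```

Call:
servo_tool:
  moves:
    - [[-0.01,1,0,0,0,0,30],[0,0,0,0,0,0,30]]

```text
time: 15.85
tool_pos: [0.611, 0.0243, 0.1207]
tool_rot: [-0.001, 0.981, -0.193, 0.001]
contact_force: [4.6, 8.2, -3.9]
gripper_width: 0.352
grasp_force: 4.4
```

Run:
```python
from h import *
from plant import manip
info(manip.state())
```

```text
t 15.85 p [0.611  0.0243 0.1207] xang -22.23 tilt [0.002 0.002] Ftool [ 1.14 -9.26  3.95] tq [ 1.08 -0.79 -0.04] w 30.1 gf 4.4
r 0.0909 iso 1.621
```

The stop is firm: 9 N against 4.3 N drag, with no further travel. I back off to centre, lift, and go above the selector.

Call:
servo_tool:
  moves:
    - [[0,-3,0,0,0,0,30],[0,-4,0,0,0,0,33],[0,0,-5,0,0,0,33],[0,0,-15,0,0,0,33],[0,0,-20,0,0,0,33],[0,0,-20,0,0,0,40],[0,0,-20,0,0,0,50],[0,0,-20,0,0,0,50],[-20,30,0,0,0,0,50],[-20,30,0,0,0,0,50],[-22,30,0,0,0,0,50],[-22,30,0,0,0,0,50]]

```text
time: 17.35
tool_pos: [0.489, -0.0502, 0.2216]
tool_rot: [0.0, 0.981, -0.192, 0.0]
contact_force: [1.2, -0.9, -0.2]
gripper_width: 0.583
grasp_force: 0.0
```

Call:
servo_tool:
  moves:
    - [[0,0,0,0,0,-9.7,50],[0,0,0,0,0,-9.7,50],[0,0,0,0,0,-9.7,50],[0,0,0,0,0,-9.7,50],[0,0,0,0,0,0,50]]

```text
time: 17.98
tool_pos: [0.49, -0.0497, 0.2215]
tool_rot: [0.0, 0.99, 0.143, 0.0]
contact_force: [0.3, 0.3, -0.4]
gripper_width: 0.583
grasp_force: 0.0
```

Run:
```python
from h import *
from plant import manip
T,p=info(manip.state())
f=manip.grab_frame("wrist");cv2.imwrite("pics/w4.png",f["image"])
g=manip.grab_frame("top");cv2.imwrite("pics/t4.png",g["image"])
print((T.T@(np.array([*SEL,.115])-p)*1000).round(1),proj(f,[*SEL,.125]),proj(f,[*SEL,.08]))
```

```text
t 17.98 p [ 0.49   -0.0497  0.2215] xang 16.48 tilt [ 0.001 -0.   ] Ftool [ 0.36 -0.26  0.36] tq [-0.02  0.   -0.02] w 49.8 gf 0.0
r 0.1135 iso 3.141
[  3.3  -4.6 106.5] [313.60123578 243.39457137] [314.61087558 229.29080826]
```

View pics/w4.png

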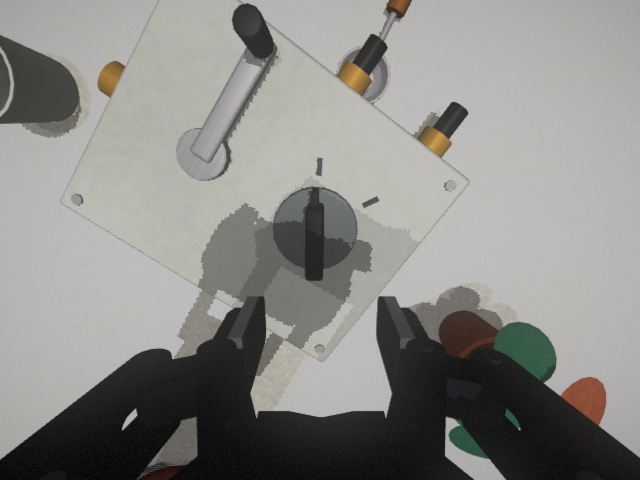

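The wing is upright in the image at columns 306–323. Its disc is centred at (315,228), as predicted, so the tool yaw matches. The post is parked at (250,30). Next I descend and close.

Call:
servo_tool:
  moves:
    - [[3.3,-4.6,15,0,0,0,50],[0,0,15,0,0,0,50],[0,0,15,0,0,0,50],[0,0,15,0,0,0,50],[0,0,15,0,0,0,50],[0,0,15,0,0,0,45],[0,0,11,0,0,0,40],[0,0,10,0,0,0,35],[0,0,0,0,0,0,28],[0,0,0,0,0,0,24],[0,0,0,0,0,0,22],[0,0,0,0,0,0,20]]

```text
time: 19.58
tool_pos: [0.4921, -0.0444, 0.1102]
tool_rot: [0.0, 0.99, 0.144, 0.0]
contact_force: [-0.6, 0.4, 0.5]
gripper_width: 0.238
grasp_force: 0.0
```

Run:
```python
from h import *
from plant import manip
T,p=info(manip.state())
f=manip.grab_frame("wrist");cv2.imwrite("pics/w5.png",f["image"])
```

```text
t 19.57 p [ 0.4921 -0.0444  0.1102] xang 16.59 tilt [ 0.001 -0.   ] Ftool [-0.43 -0.49 -0.49] tq [0.02 0.01 0.05] w 20.3 gf 0.0
r 0.1078 iso 3.138
```

View pics/w5.png

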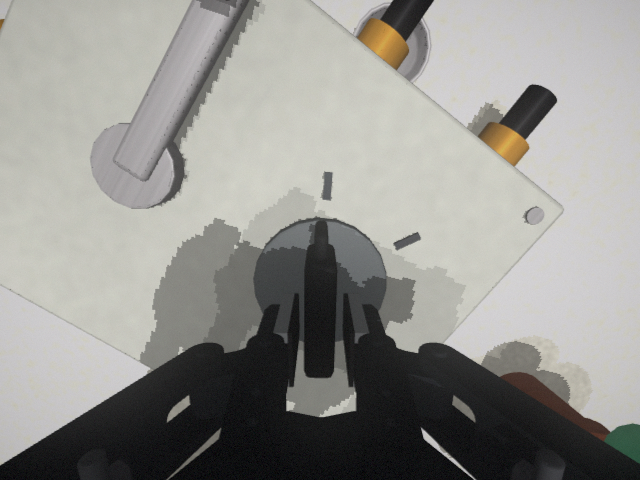

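The wing (columns 305–335) is centred between the pads. I grip it.

Call:
servo_tool:
  moves:
    - [[0,0,0,0,0,0,16],[0,0,0,0,0,0,13],[0,0,0,0,0,0,13],[0,0,0,0,0,0,13],[0,0,0,0,0,2,13],[0,0,0,0,0,2,13],[0,0,0,0,0,2,13],[0,0,0,0,0,0,13]]

```text
time: 20.62
tool_pos: [0.4918, -0.0439, 0.1099]
tool_rot: [-0.0, 0.996, 0.092, -0.0]
contact_force: [-2.3, 5.2, 4.6]
gripper_width: 0.157
grasp_force: 18.3
```

Run:
```python
from h import *
from plant import manip
T,p=info(manip.state())
```

```text
t 20.62 p [ 0.4918 -0.0439  0.1099] xang 10.52 tilt [-0.     0.001] Ftool [-1.29 -5.58 -4.61] tq [0.85 0.41 0.06] w 13.4 gf 18.3
r 0.1075 iso 3.143
```

Call:
servo_tool:
  moves:
    - [[0,0,0,0,0,1.5,13],[0,0,0,0,0,1.5,13],[0,0,0,0,0,1.5,13],[0,0,0,0,0,1,13],[0,0,0,0,0,0,13]]

```text
time: 21.25
tool_pos: [0.4917, -0.0437, 0.1099]
tool_rot: [-0.001, 0.999, 0.044, -0.0]
contact_force: [-2.5, 5.2, 5.1]
gripper_width: 0.156
grasp_force: 18.4
```

Run:
```python
from h import *
from plant import manip
T,p=info(manip.state())
```

```text
t 21.25 p [ 0.4917 -0.0437  0.1099] xang 5.03 tilt [-0.     0.001] Ftool [-2.06 -5.4  -5.1 ] tq [0.89 0.5  0.15] w 13.3 gf 18.4
r 0.1073 iso 3.144
```

Call:
servo_tool:
  moves:
    - [[0,0,0,0,0,1,13],[0,0,0,0,0,0.5,13],[0,0,0,0,0,0,13]]

```text
time: 21.62
tool_pos: [0.4917, -0.0437, 0.1099]
tool_rot: [-0.001, 1.0, 0.031, -0.0]
contact_force: [-2.5, 5.2, 5.1]
gripper_width: 0.161
grasp_force: 18.4
```

Run:
```python
from h import *
from plant import manip
T,p=info(manip.state())
```

```text
t 21.62 p [ 0.4917 -0.0437  0.1099] xang 3.54 tilt [-0.     0.001] Ftool [-2.15 -5.32 -5.08] tq [0.93 0.44 0.13] w 13.8 gf 18.4
r 0.1073 iso 3.144
```

Call:
servo_tool:
  moves:
    - [[0,0,0,0,0,1,13],[0,0,0,0,0,0.5,13],[0,0,0,0,0,0,13]]

```text
time: 22.0
tool_pos: [0.4917, -0.0437, 0.1099]
tool_rot: [-0.001, 1.0, 0.018, -0.0]
contact_force: [-1.8, 5.5, 4.0]
gripper_width: 0.159
grasp_force: 18.4
```

Run:
```python
from h import *
from plant import manip
T,p=info(manip.state())
```

```text
t 22.0 p [ 0.4917 -0.0437  0.1099] xang 2.04 tilt [-0.     0.001] Ftool [-1.59 -5.58 -4.04] tq [0.92 0.43 0.14] w 13.6 gf 18.4
r 0.1073 iso 3.144
```

Call:
servo_tool:
  moves:
    - [[0,0,0,0,0,1,13],[0,0,0,0,0,1,13],[0,0,0,0,0,0,13]]

```text
time: 22.38
tool_pos: [0.4917, -0.0436, 0.1099]
tool_rot: [-0.001, 1.0, 0.0, -0.0]
contact_force: [-2.7, 5.7, 5.8]
gripper_width: 0.161
grasp_force: 18.4
```

Run:
```python
from h import *
from plant import manip
T,p=info(manip.state())
```

```text
t 22.38 p [ 0.4917 -0.0436  0.1099] xang 0.04 tilt [-0.     0.001] Ftool [-2.7  -5.75 -5.78] tq [0.9  0.44 0.1 ] w 13.7 gf 18.4
r 0.1072 iso 3.144
```

The selector is past the lock with only drag felt, so it is freed. I turn on to short of the far stop.

Call:
servo_tool:
  moves:
    - [[0,0,0,0,0,3,13],[0,0,0,0,0,3,13],[0,0,0,0,0,3,13],[0,0,0,0,0,3,13],[0,0,0,0,0,3,13],[0,0,0,0,0,3,13],[0,0,0,0,0,3,13],[0,0,0,0,0,3,13],[0,0,0,0,0,3,13],[0,0,0,0,0,3,13],[0,0,0,0,0,3,13],[0,0,0,0,0,3,13]]

```text
time: 23.88
tool_pos: [0.492, -0.0428, 0.1099]
tool_rot: [-0.002, 0.951, -0.309, -0.0]
contact_force: [-2.4, 7.8, 4.9]
gripper_width: 0.159
grasp_force: 18.4
```

Call:
servo_tool:
  moves:
    - [[0,0,0,0,0,2,13],[0,0,0,0,0,2,13],[0,0,0,0,0,0,13]]

```text
time: 24.25
tool_pos: [0.492, -0.0427, 0.1099]
tool_rot: [-0.002, 0.94, -0.342, -0.0]
contact_force: [-2.0, 8.5, 4.5]
gripper_width: 0.155
grasp_force: 18.3
```

Run:
```python
from h import *
from plant import manip
T,p=info(manip.state())
```

```text
t 24.25 p [ 0.492  -0.0427  0.1099] xang -39.98 tilt [0.001 0.004] Ftool [-7.02 -5.19 -4.44] tq [1.46 0.15 0.07] w 13.2 gf 18.3
r 0.1063 iso 3.144
```

Call:
servo_tool:
  moves:
    - [[0,0,0,0,0,1,13],[0,0,0,0,0,1,13],[0,0,0,0,0,0,13]]

```text
time: 24.62
tool_pos: [0.4921, -0.0427, 0.1099]
tool_rot: [-0.002, 0.934, -0.358, -0.0]
contact_force: [-1.2, 9.0, 3.9]
gripper_width: 0.154
grasp_force: 18.3
```

Run:
```python
from h import *
from plant import manip
T,p=info(manip.state())
```

```text
t 24.62 p [ 0.4921 -0.0427  0.1099] xang -41.97 tilt [0.001 0.004] Ftool [-6.96 -5.91 -3.83] tq [1.5  0.23 0.12] w 13.1 gf 18.3
r 0.1062 iso 3.144
```

Call:
servo_tool:
  moves:
    - [[0,0,0,0,0,1,13],[0,0,0,0,0,1,13],[0,0,0,0,0,0,13]]

```text
time: 25.0
tool_pos: [0.4921, -0.0426, 0.1099]
tool_rot: [-0.002, 0.927, -0.374, -0.0]
contact_force: [-1.2, 8.4, 4.4]
gripper_width: 0.16
grasp_force: 18.3
```

Run:
```python
from h import *
from plant import manip
T,p=info(manip.state())
```

```text
t 25.0 p [ 0.4921 -0.0426  0.1099] xang -43.96 tilt [0.001 0.004] Ftool [-6.66 -5.24 -4.4 ] tq [1.44 0.21 0.14] w 13.7 gf 18.3
r 0.1062 iso 3.143
```

Call:
servo_tool:
  moves:
    - [[0,0,0,0,0,1,13],[0,0,0,0,0,0,13]]

```text
time: 25.25
tool_pos: [0.4921, -0.0426, 0.1099]
tool_rot: [-0.002, 0.924, -0.382, -0.0]
contact_force: [-0.6, 8.3, 4.8]
gripper_width: 0.156
grasp_force: 18.3
```

Run:
```python
from h import *
from plant import manip
T,p=info(manip.state())
```

```text
t 25.25 p [ 0.4921 -0.0426  0.1099] xang -44.97 tilt [0.001 0.004] Ftool [-6.28 -5.5  -4.79] tq [1.49 0.14 0.13] w 13.3 gf 18.3
r 0.1062 iso 3.143
```

Call:
servo_tool:
  moves:
    - [[0,0,0,0,0,0.8,13],[0,0,0,0,0,0,13]]

```text
time: 25.5
tool_pos: [0.4922, -0.0427, 0.1099]
tool_rot: [-0.002, 0.921, -0.389, -0.0]
contact_force: [-1.6, 9.5, 3.4]
gripper_width: 0.151
grasp_force: 18.3
```

Run:
```python
from h import *
from plant import manip
T,p=info(manip.state())
```

```text
t 25.5 p [ 0.4922 -0.0427  0.1099] xang -45.76 tilt [0.001 0.003] Ftool [-7.9  -5.51 -3.35] tq [1.44 0.1  0.14] w 12.9 gf 18.3
r 0.1062 iso 3.142
```

Call:
servo_tool:
  moves:
    - [[0,0,0,0,0,0.8,13],[0,0,0,0,0,0,13]]

```text
time: 25.75
tool_pos: [0.4922, -0.0427, 0.1099]
tool_rot: [-0.002, 0.919, -0.395, -0.0]
contact_force: [-1.1, 8.4, 5.4]
gripper_width: 0.153
grasp_force: 19.0
```

Run:
```python
from h import *
from plant import manip
T,p=info(manip.state())
```

```text
t 25.75 p [ 0.4922 -0.0427  0.1099] xang -46.53 tilt [0.001 0.003] Ftool [-6.83 -4.98 -5.36] tq [1.5  0.09 0.33] w 13.1 gf 19.0
r 0.1062 iso 3.143
```

Torque is rising, so I take one more small confirming step.

Call:
servo_tool:
  moves:
    - [[0,0,0,0,0,0.7,13],[0,0,0,0,0,0,13]]

```text
time: 26.0
tool_pos: [0.4922, -0.0427, 0.1099]
tool_rot: [-0.002, 0.916, -0.4, -0.0]
contact_force: [0.4, 9.2, 3.6]
gripper_width: 0.154
grasp_force: 20.8
```

Run:
```python
from h import *
from plant import manip
T,p=info(manip.state())
```

```text
t 26.0 p [ 0.4922 -0.0427  0.1099] xang -47.21 tilt [0.001 0.003] Ftool [-6.45 -6.53 -3.58] tq [1.44 0.1  0.41] w 13.1 gf 20.8
r 0.1062 iso 3.142
```

Firm at the stop at 0.41 N m. I release and rise.

Call:
servo_tool:
  moves:
    - [[0,0,0,0,0,0,20],[0,0,0,0,0,0,30],[0,0,0,0,0,0,36],[0,0,0,0,0,0,36],[0,0,-6,0,0,0,36],[0,0,-12,0,0,0,36],[0,0,-20,0,0,0,36],[0,0,-20,0,0,0,36],[0,0,-20,0,0,0,36],[0,0,-20,0,0,0,36],[0,0,-20,0,0,0,36],[0,0,0,0,0,0,36]]

```text
time: 27.5
tool_pos: [0.4929, -0.0446, 0.2303]
tool_rot: [-0.0, 0.916, -0.4, 0.002]
contact_force: [-0.6, 0.1, 0.6]
gripper_width: 0.422
grasp_force: 0.0
```

Run:
```python
from h import *
from plant import manip
T,p=info(manip.state())
f=manip.grab_frame("wrist");cv2.imwrite("pics/w6.png",f["image"])
```

```text
t 27.5 p [ 0.4929 -0.0446  0.2303] xang -47.21 tilt [ 0.004 -0.001] Ftool [-0.51  0.33 -0.61] tq [-0.01 -0.02  0.02] w 36.0 gf 0.0
r 0.1077 iso 3.13
```

View pics/w6.png

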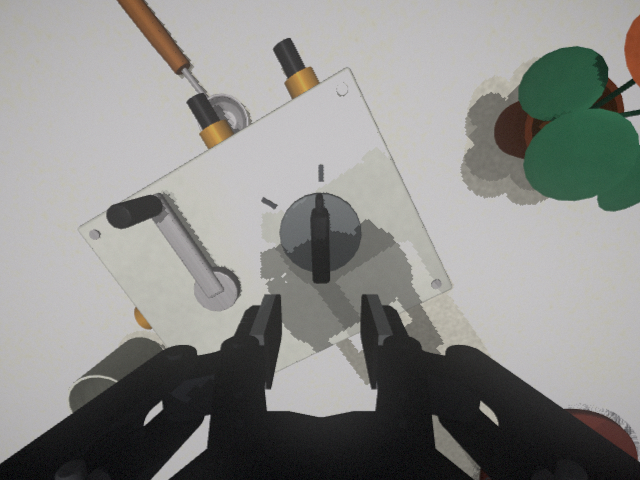

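The nose at (320,197) points at the right-hand mark (320,172). The lever is still home, and the plant, cup and spoon are where they were.

```bash
python3 -c "
from plant import manip
print(manip.job_done())"
```

```text
the job is handed in; nothing more can be done
None
```

The job is handed in: the isolator is home on its felt stop, the selector is at its far stop with its nose at the right-hand mark, the arm is clear, and the plant, cup and spoon were not touched.

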